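# Show the keyhole escutcheon to the record camera

## Task

For the record picture of the church door's fittings, first set the black-and-white photo scale upright and fully home in the slotted cradle on the camera stand and let go of it. Then take the brass escutcheon, the plate with the keyhole, out of the rack and hold it up in the air straight above the scale, keyhole on the lens axis, hanging upright, its front facing the lens squarely, and finish while holding it there, still and touching nothing but the gripper. Do not touch the camera, and leave everything else where it is.

Things in the scene. Friction and masses are not known exactly. Their poses are not given: they have to be found in the camera images.
- scale_mid (a point): Centre (half-way up) of the photo scale: a white block with black bars on both broad faces, 16 mm thick (its x), 80 mm long (its y), 55 mm tall (its z), about 80 g, standing loose on the table at the start with 27.5 mm from this point down to its underside. Both broad faces and both ends are alike, so it may go in either way round.
- cradle (a point): Centre of the floor of the cradle on the camera stand, a black block 50 x 116 mm and 14 mm tall on the stand's grey board (board top and cradle floor 18 mm above the table, block top 32 mm above the table). Its slot, 22 mm wide (x), 86 mm long (y) and 14 mm deep, takes the foot of the scale; fully home, the scale stands on this point. x points horizontally towards the lens, z up.
- view_point (a point): The point in the air where the middle of the escutcheon is to be: on the lens axis, 160 mm in front of the lens, 150 mm above the table, 132 mm straight above cradle (77 mm above the top of the seated scale). x points horizontally to the lens, y across, z up: an escutcheon that is shown correctly has its own axes parallel to these, same way round.
- camera: The record camera, fixed level on a column on the stand: lens barrel with a 74 mm ring light, square aluminium body 62 mm. Origin at the centre of the lens front, 150 mm above the table; its x points backwards from the lens into the camera body, so the lens looks along -x, over the cradle. Body and column lie within 180 mm behind this point; the column top is 268 mm above the table.
- camera_stand: The fixed stand: grey board 400 x 140 x 18 mm with the cradle near one end and camera and column at the other. Origin on the table straight below the cradle; x towards the camera. The board runs from 55 mm behind to 345 mm in front of the origin along x. Placed and turned differently each time.
- escutcheon_mid (a point): Centre of the escutcheon, which is also the middle of its keyhole, half-way up the plate: cast brass plate 8 mm thick (x), 60 mm wide (y), 110 mm tall (z, up), about 0.36 kg, rounded upper corners, through keyhole 38 mm tall (round above, narrow slot below) with a raised bead round it on the front only. x points out of the front; the back is plain. It stands loose on edge in a rack slot with its front away from the robot, its top 55 mm above this point.
- escutcheon: The same escutcheon; origin at the centre of its lower edge, axes as for escutcheon_mid.
- scale: The same photo scale; origin at the centre of its underside, axes as for scale_mid.
- rack: Fixed slotted wooden rack 60 (x) x 250 (y) x 30 mm tall, origin under its centre on the table. Three slots 80 mm apart along y, each 11 mm wide (x), 63 mm long and 20 mm deep, so the plates' feet are 10 mm and their tops 120 mm above the table. Which plate stands in which slot changes.
- handle_plate: Brass lever-handle plate, 60 x 110 x 8 mm with rounded upper corners, square spindle hole inside a round collar; in the rack, leave it. Origin at the centre of its lower edge.
- push_plate: Plain brass push plate, 50 x 110 x 8 mm, square corners and no hole; in the rack, leave it. Origin at the centre of its lower edge.
- canister: Tin canister with knurled screw cap, 76 mm wide, 109 mm tall, stands towards the back; leave it. Origin under its centre.
- chimney: Green glass lamp chimney, at most 74 mm wide, 190 mm tall, stands to the left of the rack; leave it. Origin under its centre.
- awl: Horn-handled iron awl, 146 mm long, 22 mm high, lying at the back between the stand and the canister; leave it. Origin on the table under the handle's front part.
- whetstone: Grey whetstone, 150 x 50 x 25 mm, lying on the left; leave it. Origin under its centre.
- key: Iron church key, 185 mm long, 12 mm high, lying behind the rack; leave it. Origin on the table under its shank.
Mind the look-alikes: they are no part of the job. Leave any green look-alike of the escutcheon alone.

How it is judged (in metres and radians):
On the way:
1. the photo scale stands fully home in the cradle and has been let go (x of scale_mid in the frame of cradle between -0.007 and 0.007 m and y of scale_mid in the frame of cradle between -0.007 and 0.007 m and z of scale_mid in the frame of cradle between 0.0235 and 0.0315 m and angle between scale_mid's own z axis and vertical below 0.08 rad and angle between the y axis of scale_mid and the y axis of cradle, either way round below 0.14 rad and contact force between the fingers and scale below 0.1 N), for 0.3 s.
At the end, for the whole second after the job is handed in: Escutcheon held still in the fingers only, centre within 12 mm of the view point (15 mm along the lens axis), upright and front square to the lens within 8 degrees; scale let go, upright on the cradle floor within 4 mm; other things within 25 mm of their start (all of step 1 and x of escutcheon_mid in the frame of view_point between -0.015 and 0.015 m and y of escutcheon_mid in the frame of view_point between -0.012 and 0.012 m and z of escutcheon_mid in the frame of view_point between -0.012 and 0.012 m and angle between escutcheon_mid's own z axis and vertical below 0.14 rad and angle between the x axis of escutcheon_mid and the x axis of view_point, either way round below 0.14 rad and x of camera in the frame of escutcheon_mid above 0.1 m and contact force between the fingers and escutcheon above 1 N and contact force between escutcheon and camera_stand below 0.05 N and contact force between escutcheon and scale below 0.05 N and contact force between escutcheon and rack below 0.05 N and linear speed of escutcheon below 0.02 m/s and distance of each of handle_plate, push_plate, canister, chimney, awl, whetstone, key from where it was at the start of the episode below 0.025 m); the arm keeps its last pose, push and grip.
It fails at once if the camera is touched (over 2 N) by the robot, the escutcheon or the scale (contact force between any of the arm, the fingers, escutcheon, scale and camera above 2 N).
It fails at once if another plate, the canister, chimney, awl, whetstone or key is moved more than 40 mm (distance of any of handle_plate, push_plate, canister, chimney, awl, whetstone, key from where it was at the start of the episode above 0.04 m).
It also fails if it takes over 58 s, if anything falls off the work surface, if the arm or the gripper's body presses on something with over 40 N, if the wrist force passes 120 N, or if a joint passes its speed limit or range.

## Robot

A 6-joint arm with a two-finger parallel gripper is mounted at the origin on the work surface. World frame = base frame: x ahead of the robot, y to its left, z up, the work surface at z = 0. Lengths are in mm, angles in degrees, forces in N, time in s.
With the tool pointing down it reaches from about 350 to 850 mm from the base axis. Payload 8.1 kg.
Tool frame: the origin (TCP) lies at the centre of the arm's flange, where the gripper is bolted on; the fingertips stand 173 mm ahead of it and the grasp point (between the pads) lies 155 mm ahead of it; z points along the fingers, y is the line along which they close (so a half turn about z gives the same grasp; the last joint's range is limited). The gripper opens to 85 mm and grips with 20 to 120 N. Pads are 22 mm wide; open, the fingers measure 114 mm over their backs; the gripper's body (76 mm by 85 mm) begins 54 mm behind the grasp point. The pads swing forward as they close: fully open they stand 13 mm farther back than shut.
Start: joints at [72.055, 7.471, 85.268, -0, 87.261, -4.893], TCP at [135.479, 584.51, 404.692] pointing down, gripper open.
Joint ranges: [-169.43, 169.43], [-51.17, 129.36], [1.28, 143.12], [-76.62, 256.62], [0, 156.53], [-152.29, 152.29]. Speed limits (degrees/s): [136.94, 136.94, 159.86, 180, 180, 180].

## Interface

Orientations are given as [roll, pitch, yaw] about the fixed x, y, z axes, in that order (R = Rz(yaw) Ry(pitch) Rx(roll)).
In Python, from bench import * gives the robot as it stands.
- The arm moves only by the shell command python3 -m jog 'ROWS' [FORCE]. ROWS is text: rows parted by semicolons, each of 7 numbers parted by spaces: the shift along the tool's x, y, z scaled (see below), then the turn, a rotation vector about the tool's x, y, z scaled (see below), then the closure, from -1 (fully open) to 1 (shut). In form: tx ty tz wx wy wz hand; .... A call has 1 to 5 rows; each row shifts and turns the commanded pose from where the row before left it, along the tool's axes as they then stand; what a row does not reach is not made up. The controller multiplies each number of a shift by 0.1 m and each number of a turn by 60 degrees. A row lasts 1/8 s, in which the tool goes at most 62.5 mm and 10.7 degrees, less where a joint would pass 70% of its speed; a pose out of reach is approached as far as the arm can. A call with a number of a shift or a turn outside -1 to 1 is refused whole. A call with a gripper value outside its range is refused whole. The fingers move at their own pace and stop on an object; FORCE is the grip in N (left out, the last holds). Time passes only in rows, so rows that do not move let the fingers close. It gives the time, the measured TCP pose, the force, the opening and the grip force at its end, in the units of the state.
- sense(): the state, without advancing time (a new reading comes with each control period).
- snapshot(name): name is "side" or "top"; returns a dict with "img" (384x512x3 uint8, red, green, blue), "fx", "fy", "cx", "cy" (pixels), "extrinsics" (4x4, takes a point from camera to world coordinates). Camera axes: x right, y down, z forward; pixel columns grow to the right and rows downward; lengths in mm; the calibration is good to about 2 mm. A picture is of the moment at which its call begins. There is no depth.
- hand_in(): hands the job in; it is judged then, once.
The state is a dict: "time": time; "joint_pos": joint angles; "qd": joint speeds; "joint_efforts": joint torques, N m; "tool_pos": TCP position; "tcp_rot": TCP orientation; "ft_force": force on the tool from outside, world axes, zero at the start; "wrist_torque": the same for the moment, N m; "finger_gap": finger opening in mm; "grip_force": force on a finger pad.
Only numpy, scipy, OpenCV 4.12 (cv2) and the standard library are available. Lean on these libraries where they do the work, as an engineer would, in place of code of your own. Each camera call takes 0.05 s, during which the arm holds its last target. There are 200 camera calls.

## Working session

There is one attempt and no reset: what is moved stays moved. The work goes in short steps, Python scripts to look and compute and a shell command to move; the robot and the scene stay as the last step left them, time stands still between calls to the robot, and variables do not carry over. Pictures are saved under pics/ and viewed, at most 10 in all, crops included, and the job is handed in when it is done.

```bash
ls; mkdir -p pics; python3 - <<'E'
from bench import *
import cv2,numpy as np
for n in("side","top"):
    s=snapshot(n); cv2.imwrite(f"pics/{n}0.png",cv2.resize(s["img"][:,:,::-1],(800,600),interpolation=cv2.INTER_CUBIC))
    print(n,s["fx"],s["fy"],s["cx"],s["cy"]);print(np.round(s["extrinsics"],3).tolist())
print(sense())
E
```

```text
pics
side 402.30749154723173 402.30749154723173 253.26115113206845 182.48671999567463
[[0.748, -0.476, 0.462, 76.973], [-0.663, -0.516, 0.543, -472.775], [-0.02, -0.712, -0.702, 838.516], [0.0, 0.0, 0.0, 1.0]]
top 398.0223334248952 398.0223334248952 252.62815355589805 187.95427347878487
[[-0.011, -0.982, 0.19, 401.597], [-1.0, 0.012, 0.002, 72.959], [-0.004, -0.19, -0.982, 1065.991], [0.0, 0.0, 0.0, 1.0]]
{'time': 0.1, 'joint_pos': array([ 7.20549416e+01,  7.51133525e+00,  8.53223085e+01, -2.16442052e-04,
        8.72607438e+01, -4.89301081e+00]), 'qd': array([-0.00416589,  0.01374347, -0.11216494,  0.11643245,  0.05569752,
        0.05308217]), 'joint_efforts': array([ 1.70041203e-03, -5.70953608e+01, -5.01943731e+01, -2.01171160e-04,
        8.13323655e-03,  1.39509720e-05]), 'tool_pos': array([135.41873049, 584.31471882, 403.75031546]), 'tcp_rot': array([-1.79905938e+02, -7.83543026e-03,  1.66947957e+02]), 'ft_force': array([-1.68725736, -0.28155726, -0.06349967]), 'wrist_torque': array([-0.01438069, -0.0142814 ,  0.02424358]), 'grip_force': 0.0, 'finger_gap': 85.40942372691904}
```

View pics/side0.png

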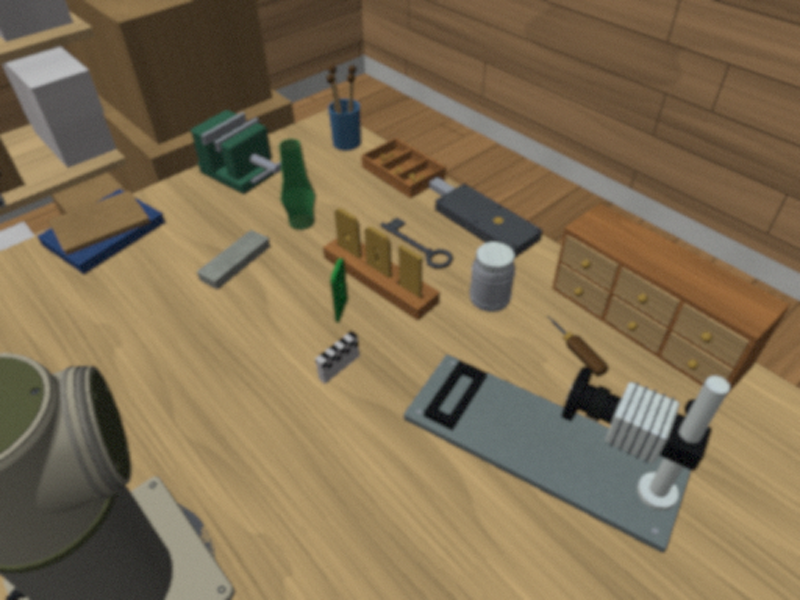

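View pics/top0.png

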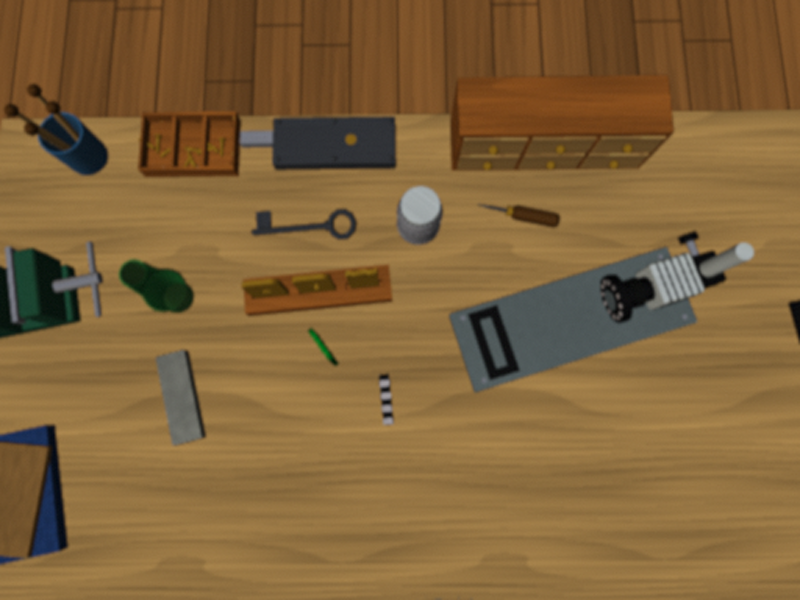

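The side view shows three brass plates in the rack at (347,230), (378,250) and (410,270). The green look-alike is at (340,290), the scale at (338,357), the cradle at (455,395) and the camera at (600,400). In the top view the scale is at (386,400), the cradle at (493,342) and the rack at (317,290). Candidates for the escutcheon are the three brass plates and the green one; next I'll check them in a close crop.

```bash
python3 - <<'E'
from bench import *
import cv2,numpy as np
s=snapshot("side")["img"][:,:,::-1][125:205,200:290]
t=snapshot("top")["img"][:,:,::-1][160:280,150:340]
a=cv2.resize(s,None,fx=6,fy=6,interpolation=cv2.INTER_CUBIC)
cv2.imwrite("pics/crop1.png",a)
b=cv2.resize(t,None,fx=4,fy=4,interpolation=cv2.INTER_CUBIC)
cv2.imwrite("pics/crop2.png",b)
E
```

```text
(no output)
```

View pics/crop1.png

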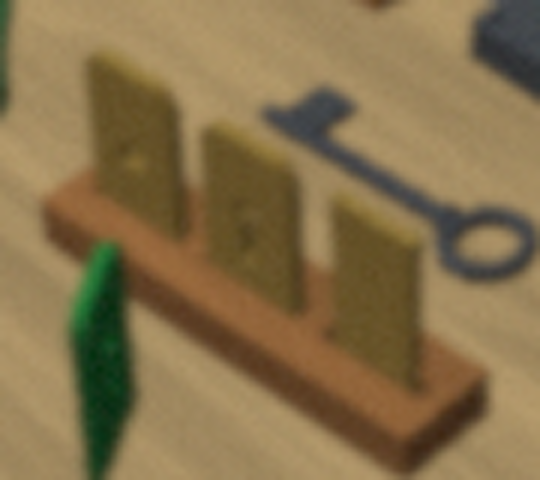

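View pics/crop2.png

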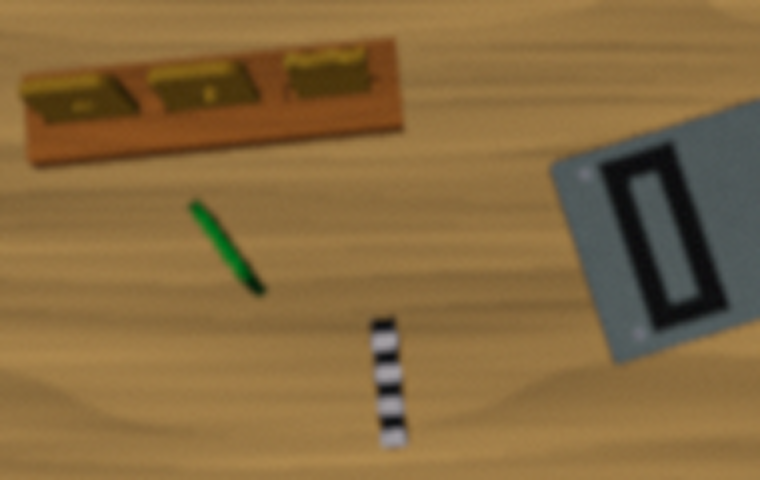

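The close crop settles it. The middle plate shows the keyhole (round above, slot below) at crop (248,225) and has rounded corners. The left plate has the square spindle spot, and the right one is plain and narrower. The middle plate is the escutcheon, so next I'll measure.

```bash
cat > h.py <<'E'
from bench import *
import cv2,numpy as np
def cast(s,px,z):
    px=np.atleast_2d(px).astype(float);E=s["extrinsics"]
    d=np.c_[(px[:,0]-s["cx"])/s["fx"],(px[:,1]-s["cy"])/s["fy"],np.ones(len(px))]@E[:3,:3].T
    return (E[:3,3]+d*((z-E[2,3])/d[:,2])[:,None])[:,:2]
def rect(s,mask,z,roi):
    x0,y0,x1,y1=roi;k=8
    m=np.zeros(mask.shape,np.float32);m[y0:y1,x0:x1]=mask[y0:y1,x0:x1]
    c,_=cv2.findContours((m>0).astype(np.uint8),cv2.RETR_EXTERNAL,cv2.CHAIN_APPROX_NONE)
    c=max(c,key=cv2.contourArea).reshape(-1,2)
    w=cast(s,c,z).astype(np.float32); r=cv2.minAreaRect(w)
    b=cv2.boxPoints(r)
    return np.round(r[0],1),np.round(r[1],1),round(r[2],2)
E
python3 - <<'E'
from h import *
s=snapshot("top");im=s["img"];hsv=cv2.cvtColor(im,cv2.COLOR_RGB2HSV).astype(int)
H,S,V=hsv[...,0],hsv[...,1],hsv[...,2]
for p in[(97+150,165+0),(210,190),(222,182),(203,178),(180,195),(245,250),(246,246),(317,218),(345,215),(290,200)]: print(p,hsv[p[1],p[0]])
print("scale",rect(s,S<70,55,(235,230,260,285)))
print("scale2",rect(s,(S<90)|(V<70),55,(235,230,260,285)))
bl=(V<50); print("cradle",rect(s,bl,32,(295,190,338,250)))
print("board",rect(s,(V>0)&(S<95)&(H>60),18,(280,150,460,260)))
print("board corners z18",cast(s,[(450/1.5625,312/1.5625),(475/1.5625,389/1.5625),(694/1.5625,321/1.5625)],18).round(1).tolist())
f=lambda a:np.array(a)/4+[150,160]
print("cradle man",cast(s,f([(600,160),(672,143),(728,308),(656,330)]),32).round(1).tolist())
print("slot man",cast(s,f([(627,178),(655,166),(698,294),(667,307)]),32).round(1).tolist())
print("rack man",cast(s,f([(22,75),(395,40),(402,128),(33,165)]),30).round(1).tolist())
print("plate top man",cast(s,f([(150,70),(237,62),(242,74),(153,83)]),120).round(1).tolist())
print("scale man",cast(s,f([(372,320),(396,318),(407,445),(382,447)]),55).round(1).tolist())
E
```

```text
(247, 165) [ 18 138 159]
(210, 190) [ 14 201 128]
(222, 182) [ 15 205  96]
(203, 178) [ 20 217 106]
(180, 195) [ 14 202 135]
(245, 250) [160  14  54]
(246, 246) [162   9 149]
(317, 218) [95 33 93]
(345, 215) [95 31 90]
(290, 200) [24 40 90]
scale (array([424.3,  90.8]), array([75. , 16.5]), 3.47)
scale2 (array([425.6,  91.2]), array([78.4, 18.1]), 5.85)
cradle (array([519.1, -88.4]), array([114.3,  50. ]), 16.41)
board (array([ 571.3, -261.6]), array([141. , 469.1]), 17.87)
board corners z18 [[571.7, -19.3], [441.3, -57.3], [551.3, -433.3]]
cradle man [[568.2, -49.6], [579.0, -97.4], [470.5, -128.9], [456.9, -81.9]]
slot man [[556.0, -66.9], [563.8, -85.6], [479.7, -110.0], [471.6, -89.6]]
rack man [[630.4, 333.2], [651.4, 84.4], [591.5, 80.3], [569.6, 323.8]]
plate top man [[612.7, 232.7], [617.1, 179.8], [609.6, 176.7], [604.6, 230.7]]
scale man [[464.0, 100.3], [465.1, 85.2], [386.6, 79.1], [385.5, 94.6]]
```

```bash
cat >> h.py <<'E'
def go(x,y,z,yaw,grip=None):
    "remaining move (tool axes, mm) at the final yaw; turn needed about tool z (deg)"
    st=sense();p=st["tool_pos"];cy=st["tcp_rot"][2]
    a=np.radians(yaw);d=np.array([x,y,z])-p
    print("t",round(st["time"],2),"pose",p.round(1),st["tcp_rot"].round(2),"gap",round(st["finger_gap"],1),"F",st["ft_force"].round(1))
    print("turn wz deg",round(-((yaw-cy+180)%360-180),2),"tool mm",[round(v,1) for v in(d[0]*np.cos(a)+d[1]*np.sin(a),d[0]*np.sin(a)-d[1]*np.cos(a),-d[2])])
E
python3 -m jog '0 0 0 0 0 -0.146 -0.2; 0 0 0 0 0 -0.146 -0.2; -0.228 -0.468 0.095 0 0 0 -0.2; -0.228 -0.468 0.095 0 0 0 -0.2; -0.228 -0.468 0.095 0 0 0 -0.2' 40
python3 -m jog '-0.228 -0.468 0.095 0 0 0 -0.2; -0.228 -0.468 0.095 0 0 0 -0.2; -0.228 -0.468 0.095 0 0 0 -0.2; -0.228 -0.468 0.095 0 0 0 -0.2; -0.228 -0.468 0.095 0 0 0 -0.2'
python3 -m jog '-0.228 -0.468 0.095 0 0 0 -0.2; -0.228 -0.468 0.095 0 0 0 -0.2; -0.228 -0.468 0.095 0 0 0 -0.2; 0 0 0 0 0 0 -0.2; 0 0 0 0 0 0 -0.2'
python3 - <<'E'
from h import *
go(425.5,90.5,300,184.5)
s=snapshot("side");im=s["img"][:,:,::-1]
cv2.imwrite("pics/s1.png",cv2.resize(im[140:300,160:340],None,fx=4,fy=4,interpolation=cv2.INTER_CUBIC)[:600])
E
```

```text
time: 0.88
tool_pos: [215.1, 448.5, 375.7]
tcp_rot: [-180.0, 0.0, -175.5]
ft_force: [0.2, 0.2, 0.3]
finger_gap: 51.0
grip_force: 0.0
time: 1.5
tool_pos: [347.0, 223.9, 328.6]
tcp_rot: [180.0, 0.0, -175.5]
ft_force: [0.6, 0.4, -0.2]
finger_gap: 51.2
grip_force: 0.0
time: 2.12
tool_pos: [425.5, 90.8, 300.1]
tcp_rot: [180.0, -0.0, -175.6]
ft_force: [-0.3, 0.5, -0.1]
finger_gap: 51.3
grip_force: 0.0
t 2.12 pose [425.5  90.8 300.1] [ 1.7998e+02 -3.0000e-02 -1.7559e+02] gap 51.3 F [-0.3  0.5 -0.1]
turn wz deg -0.09 tool mm [np.float64(0.0), np.float64(-0.3), np.float64(0.1)]
```

View pics/s1.png

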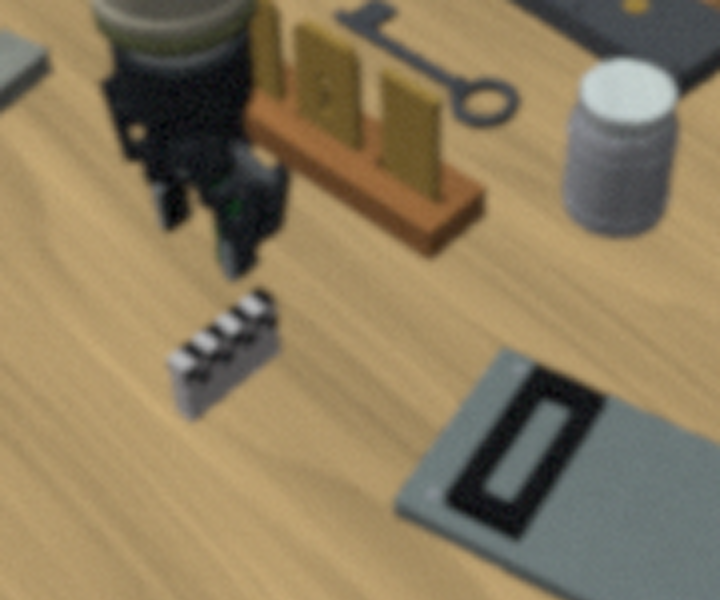

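The side crop shows the gripper above the scale, with the scale's top face running from (180,363) to (268,297). The cradle block corners are at (548,362), (607,402), (520,537) and (447,498). I'll cross-check these by casting.

```bash
python3 - <<'E'
from h import *
s=snapshot("side");f=lambda a:np.array(a)/4+[160,140]-.375
w=cast(s,f([(172,355),(188,370),(278,303),(260,290)]),55);print("scale",w.round(1).tolist(),w.mean(0))
w=cast(s,f([(542,364),(607,402),(520,537),(447,498)]),32);print("cradle",w.round(1).tolist(),w.mean(0))
hsv=cv2.cvtColor(s["img"],cv2.COLOR_RGB2HSV).astype(int)
print(rect(s,hsv[...,2]<50,32,(268,228,316,276)))
w=cast(s,f([(382,68),(440,98),(438,108),(380,75)]),120);print("push plate top",w.round(1).tolist())
w=cast(s,f([(298,22),(360,55)]),120);print("esc top approx",w.round(1).tolist(),w.mean(0))
w=cast(s,f([(430,228),(484,186)]),30);print("rack right end",w.round(1).tolist())
E
```

```text
scale [[391.7, 96.8], [391.9, 80.5], [467.5, 85.2], [465.9, 101.6]] [429.2339195   91.00544535]
cradle [[570.6, -51.7], [578.8, -99.9], [469.8, -132.1], [456.9, -84.2]] [518.99552528 -91.96555297]
(array([517.5, -90.7]), array([117.4,  49. ]), 16.81)
push plate top [[620.3, 154.6], [628.3, 105.5], [620.6, 99.2], [614.5, 150.1]]
esc top approx [[609.8, 231.6], [618.3, 175.0]] [614.03810529 203.31808079]
rack right end [[600.5, 84.8], [656.5, 88.9]]
```

```bash

python3 -m jog '-0.015 0 0.35 0 0 0 -0.2; 0 0 0.35 0 0 0 -0.2; 0 0 0.3 0 0 0 -0.2; 0 0 0.05 0 0 0 -0.2; 0 0 0 0 0 0 -0.2'
python3 -m jog '0 0 0 0 0 0 1; 0 0 0 0 0 0 1; 0 0 0 0 0 0 1; 0 0 0 0 0 0 1; 0 0 0 0 0 0 1' 40
python3 -m jog '0 0 -0.3 0 0 0 1; 0 0 -0.5 0 0 0 1; 0 0 -0.1 0 0 0 1; 0 0 0 0 0 0 1; 0 0 0 0 0 0 1'
python3 - <<'E'
from h import *
go(518.7,-89.8,285,196.4)
E
```

```text
time: 2.85
tool_pos: [427.2, 91.6, 195.9]
tcp_rot: [180.0, 0.0, -175.5]
ft_force: [0.9, 0.5, 0.6]
finger_gap: 51.0
grip_force: 0.0
time: 3.48
tool_pos: [427.9, 91.0, 196.5]
tcp_rot: [180.0, 0.1, -175.5]
ft_force: [-2.2, 1.0, 6.8]
finger_gap: 15.3
grip_force: 39.8
time: 4.1
tool_pos: [426.5, 90.8, 283.6]
tcp_rot: [-180.0, -0.1, -175.5]
ft_force: [-0.4, -0.6, -1.7]
finger_gap: 15.1
grip_force: 39.1
t 4.1 pose [426.5  90.8 283.6] [-1.8000e+02 -1.4000e-01 -1.7553e+02] gap 15.1 F [-0.4 -0.6 -1.7]
turn wz deg -11.93 tool mm [np.float64(-37.5), np.float64(-199.3), np.float64(-1.4)]
```

```bash

python3 -m jog '0 0 0 0 0 -0.1 1; 0 0 0 0 0 -0.1 1; -0.09 -0.4 0 0 0 0 1; -0.09 -0.4 0 0 0 0 1; -0.09 -0.4 0 0 0 0 1'
python3 -m jog '-0.055 -0.4 0 0 0 0 1; -0.05 -0.393 0 0 0 0 1; 0 0 0 0 0 0 1; 0 0 0 0 0 0 1'
python3 - <<'E'
from h import *
go(518.7,-89.8,285,196.4)
t=snapshot("top");s=snapshot("side")
a=cv2.resize(t["img"][180:260,280:370,::-1],None,fx=6,fy=6,interpolation=cv2.INTER_CUBIC)
b=cv2.resize(s["img"][170:285,255:330,::-1],None,fx=5,fy=5,interpolation=cv2.INTER_CUBIC)[:575]
cv2.imwrite("pics/s2.png",b)
E
```

```text
time: 4.72
tool_pos: [486.8, -17.5, 283.3]
tcp_rot: [179.9, -0.2, -163.5]
ft_force: [0.8, 0.4, -0.2]
finger_gap: 15.6
grip_force: 39.3
time: 5.22
tool_pos: [518.8, -89.2, 283.5]
tcp_rot: [179.9, -0.1, -163.6]
ft_force: [-0.1, 0.9, -0.4]
finger_gap: 15.5
grip_force: 39.3
t 5.22 pose [518.8 -89.2 283.5] [ 1.7989e+02 -1.5000e-01 -1.6356e+02] gap 15.5 F [-0.1  0.9 -0.4]
turn wz deg 0.04 tool mm [np.float64(0.3), np.float64(-0.5), np.float64(-1.5)]
```

View pics/s2.png

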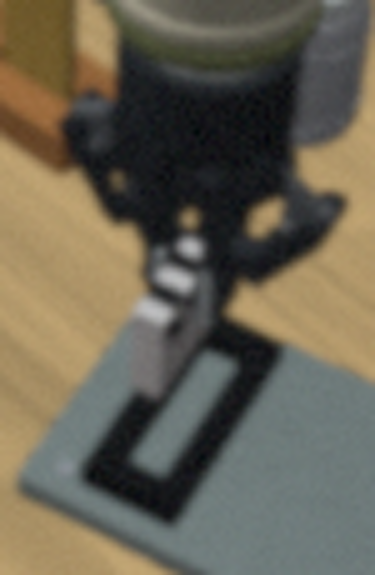

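```bash
python3 - <<'E'
from h import *
s=snapshot("side");f=lambda a:np.array(a)/5+[255,170]-.4
R=lambda a:np.array([[np.sin(a),-np.cos(a)],[np.cos(a),np.sin(a)]])
M=R(np.radians(16.5));c=np.array([518.5,-89.8])
def rep(n,px,z): w=cast(s,f(px),z);print(n,((w-c)@M.T).round(1).tolist())
rep("near bottom",[(133,388),(157,398)],87)
rep("near top",[(135,308),(167,325)],142)
rep("slot rim near L,R; far R",[(128,465),(170,478),(240,362)],32)
rep("block corners near L, near R, far R",[(85,478),(172,523),(283,350)],32)
E
```

```text
near bottom [[-8.5, -38.7], [3.5, -38.0]]
near top [[-10.4, -36.8], [6.1, -37.8]]
slot rim near L,R; far R [[-7.1, -43.0], [13.4, -39.1], [10.8, 38.5]]
block corners near L, near R, far R [[-20.9, -59.8], [25.9, -60.2], [25.7, 56.2]]
```

```bash

python3 -m jog '0.02 -0.015 0.1 0 0 0 1; 0 0 0.2 0 0 0 1; 0 0 0.18 0 0 0 1; 0 0 0 0 0 0 1; 0 0 0 0 0 0 1'
python3 - <<'E'
from h import *
go(517.3,-91.2,233,196.4)
s=snapshot("side")
b=cv2.resize(s["img"][200:285,255:330,::-1],None,fx=7,fy=7,interpolation=cv2.INTER_CUBIC)
cv2.imwrite("pics/s3.png",b)
E
```

```text
time: 6.0
tool_pos: [518.2, -91.5, 237.5]
tcp_rot: [-180.0, 0.0, -163.5]
ft_force: [-1.0, 0.2, -1.0]
finger_gap: 15.1
grip_force: 39.4
t 6.0 pose [518.2 -91.5 237.5] [-1.7999e+02  1.0000e-02 -1.6352e+02] gap 15.1 F [-1.   0.2 -1. ]
turn wz deg 0.08 tool mm [np.float64(0.8), np.float64(0.6), np.float64(4.5)]
```

View pics/s3.png

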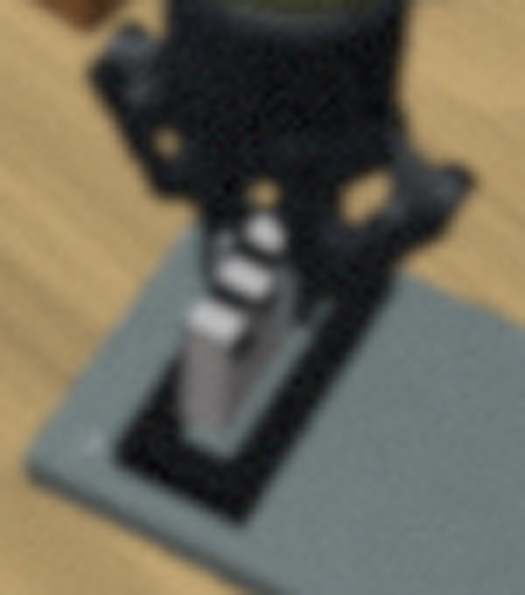

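The crop shows the scale's foot just above the slot, with its near bottom corners at about (180,425) and (220,438). The block's near corners are at (117,458) and (243,523), and the slot's near right rim corner is at (237,458).

```bash
python3 - <<'E'
from h import *
s=snapshot("side");f=lambda a:np.array(a)/7+[255,200]-.43
a=np.radians(16.5);M=np.array([[np.sin(a),-np.cos(a)],[np.cos(a),np.sin(a)]]);c=np.array([518.2,-91.5])
def rep(n,px,z): w=cast(s,f(px),z);print(n,((w-c)@M.T).round(1).tolist())
rep("near bottom",[(180,425),(220,438)],41)
rep("near top",[(188,318),(238,342)],96)
rep("slot rim near L R",[(183,440),(237,458)],32)
rep("block near L, near R",[(117,458),(243,523)],32)
g=cv2.cvtColor(s["img"],cv2.COLOR_RGB2GRAY)
# edges along the line across the slot near end (cradle y=-30 rim) and across near block end
E=np.linalg.inv(s["extrinsics"])
def proj(x,y,z):
    w=c+np.array([x,y])@M; p=E@np.array([*w,z,1]);return s["fx"]*p[0]/p[2]+s["cx"],s["fy"]*p[1]/p[2]+s["cy"]
for y in(-48,-51):
    xs=np.arange(-36,36,2.);P=np.array([proj(x,y,32) for x in xs],np.float32)
    print("block across y",y,list(zip(xs.astype(int).tolist(),cv2.remap(g,P[:,:1],P[:,1:],1).ravel().tolist())))
ys=np.arange(-76,-34,2.);P=np.array([proj(12,y,32) for y in ys],np.float32)
for x in(0,6,10):
    P=np.array([proj(x,y,32) for y in ys],np.float32)
    print("along y at x",x,list(zip(ys.astype(int).tolist(),cv2.remap(g,P[:,:1],P[:,1:],1).ravel().tolist())))
E
```

```text
near bottom [[-8.9, -41.9], [5.2, -39.5]]
near top [[-9.6, -38.3], [8.7, -38.3]]
slot rim near L R [[-7.8, -41.1], [11.2, -38.0]]
block near L, near R [[-23.4, -58.9], [25.0, -59.3]]
block across y -48 [(-36, 122), (-34, 122), (-32, 119), (-30, 108), (-28, 90), (-26, 61), (-24, 38), (-22, 25), (-20, 22), (-18, 23), (-16, 23), (-14, 22), (-12, 23), (-10, 25), (-8, 24), (-6, 22), (-4, 18), (-2, 18), (0, 20), (2, 20), (4, 24), (6, 24), (8, 23), (10, 25), (12, 24), (14, 22), (16, 22), (18, 19), (20, 23), (22, 31), (24, 50), (26, 78), (28, 100), (30, 113), (32, 119), (34, 121)]
block across y -51 [(-36, 125), (-34, 126), (-32, 122), (-30, 110), (-28, 90), (-26, 63), (-24, 38), (-22, 25), (-20, 23), (-18, 22), (-16, 25), (-14, 23), (-12, 23), (-10, 21), (-8, 19), (-6, 20), (-4, 20), (-2, 20), (0, 22), (2, 23), (4, 22), (6, 22), (8, 22), (10, 23), (12, 24), (14, 21), (16, 24), (18, 23), (20, 21), (22, 29), (24, 50), (26, 78), (28, 102), (30, 114), (32, 119), (34, 122)]
along y at x 0 [(-76, 96), (-74, 109), (-72, 117), (-70, 121), (-68, 123), (-66, 116), (-64, 103), (-62, 78), (-60, 52), (-58, 30), (-56, 23), (-54, 23), (-52, 23), (-50, 21), (-48, 20), (-46, 23), (-44, 32), (-42, 51), (-40, 76), (-38, 100), (-36, 112)]
along y at x 6 [(-76, 95), (-74, 107), (-72, 115), (-70, 120), (-68, 120), (-66, 116), (-64, 105), (-62, 79), (-60, 51), (-58, 28), (-56, 21), (-54, 20), (-52, 21), (-50, 24), (-48, 24), (-46, 23), (-44, 30), (-42, 48), (-40, 71), (-38, 91), (-36, 103)]
along y at x 10 [(-76, 95), (-74, 108), (-72, 117), (-70, 121), (-68, 120), (-66, 116), (-64, 103), (-62, 77), (-60, 52), (-58, 23), (-56, 19), (-54, 20), (-52, 21), (-50, 24), (-48, 25), (-46, 22), (-44, 26), (-42, 30), (-40, 44), (-38, 56), (-36, 62)]
```

```bash

python3 -m jog '0 0 0.04 0 0 0 1; 0 0 0.04 0 0 0 1; 0 0 0.03 0 0 0 1; 0 0 0 0 0 0 1'
python3 -m jog '0 0 0.04 0 0 0 1; 0 0 0.04 0 0 0 1; 0 0 0.02 0 0 0 1; 0 0 0 0 0 0 1; 0 0 0 0 0 0 1'
```

```text
time: 6.6
tool_pos: [518.2, -91.5, 226.0]
tcp_rot: [180.0, 0.0, -163.5]
ft_force: [2.2, 0.6, -1.1]
finger_gap: 15.1
grip_force: 39.3
time: 7.22
tool_pos: [518.1, -91.5, 216.1]
tcp_rot: [180.0, 0.0, -163.5]
ft_force: [3.2, 0.2, -3.1]
finger_gap: 15.2
grip_force: 39.2
```

```bash

python3 -m jog '0 0 0.015 0 0 0 1; 0 0 0.01 0 0 0 1; 0 0 0 0 0 0 1'
python3 -m jog '0 0 0 0 0 0 0.4; 0 0 0 0 0 0 0.2; 0 0 0 0 0 0 0; 0 0 0 0 0 0 0'
python3 -m jog '0 0 -0.1 0 0 0 -0.1; 0 0 -0.3 0 0 0 -0.2; 0 0 -0.5 0 0 0 -0.2; 0 0 -0.5 0 0 0 -0.2; 0 0 0 0 0 0 -0.2'
python3 - <<'E'
from h import *
go(518.2,-91.5,330,196.4)
s=snapshot("side");t=snapshot("top")
b=cv2.resize(s["img"][200:285,255:330,::-1],None,fx=5,fy=5,interpolation=cv2.INTER_CUBIC)
a=cv2.resize(t["img"][180:265,280:355,::-1],None,fx=5,fy=5,interpolation=cv2.INTER_CUBIC)
cv2.imwrite("pics/s4.png",np.hstack([b,a]))
E
```

```text
time: 7.6
tool_pos: [518.2, -91.6, 214.5]
tcp_rot: [-180.0, 0.0, -163.5]
ft_force: [-1.1, 2.2, 7.4]
finger_gap: 15.2
grip_force: 40.5
time: 8.1
tool_pos: [518.0, -91.6, 213.5]
tcp_rot: [180.0, -0.0, -163.5]
ft_force: [-0.0, -0.2, -0.7]
finger_gap: 42.3
grip_force: 0.0
time: 8.72
tool_pos: [519.7, -92.0, 360.2]
tcp_rot: [-179.7, 0.5, -163.5]
ft_force: [0.1, -0.2, -0.9]
finger_gap: 51.1
grip_force: 0.0
t 8.72 pose [519.7 -92.  360.2] [-179.68    0.5  -163.53] gap 51.1 F [ 0.1 -0.2 -0.9]
turn wz deg 0.07 tool mm [np.float64(1.3), np.float64(0.9), np.float64(30.2)]
```

View pics/s4.png

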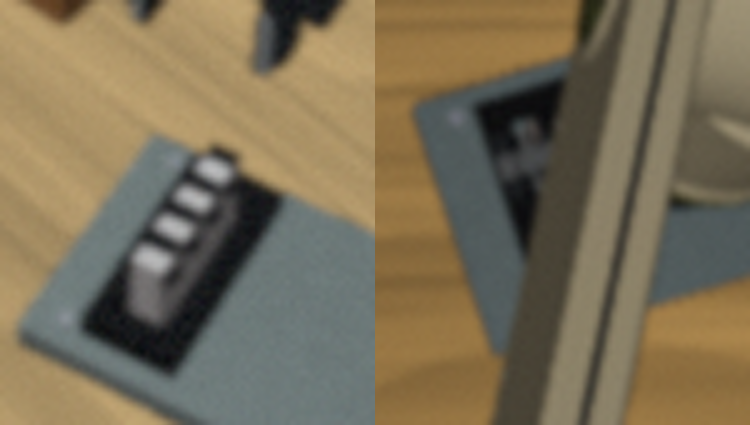

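The scale is seated: contact came at exactly the floor height, and it stands upright in the cradle with the gripper off it. Now the escutcheon.

```bash

python3 -m jog '0 0 0 0 0 0.169 -0.2; 0 0 0 0 0 0.169 -0.2; 0 0 0 0 0 0.169 -0.2; 0 0 0 0 0 0.169 -0.2; 0 0 0 0 0 0.169 -0.2'
python3 -m jog '0 0 0 0 0 0.169 -0.2; 0 0 0 0 0 0.169 -0.2; 0 0 0 0 0 0.169 -0.2; 0 0 0 0 0 0.169 -0.2; 0 0 0 0 0 0.169 -0.2'
python3 -m jog '0.48 0.196 0 0 0 0 -0.2; 0.48 0.196 0 0 0 0 -0.2; 0.48 0.196 0 0 0 0 -0.2; 0.48 0.196 0 0 0 0 -0.2; 0.48 0.196 0 0 0 0 -0.2'
python3 -m jog '0.48 0.196 0 0 0 0 -0.2; 0 0 0 0 0 0 -0.2; 0 0 0 0 0 0 -0.2'
python3 - <<'E'
from h import *
go(612,204.5,330,95)
s=snapshot("side");f=lambda a:np.array(a)/6+[200,125]-.4
print(cast(s,f([(205,130),(297,165),(215,120),(298,155)]),120).round(1).tolist())
b=cv2.resize(s["img"][90:210,190:300,::-1],None,fx=5,fy=5,interpolation=cv2.INTER_CUBIC)
cv2.imwrite("pics/s5.png",b)
E
```

```text
time: 9.45
tool_pos: [517.5, -91.4, 351.7]
tcp_rot: [-179.9, -0.2, 145.4]
ft_force: [0.4, -0.8, 0.1]
finger_gap: 51.5
grip_force: 0.0
time: 10.07
tool_pos: [517.5, -91.4, 351.7]
tcp_rot: [-179.8, -0.1, 94.7]
ft_force: [-0.1, -0.4, 0.1]
finger_gap: 51.0
grip_force: 0.0
time: 10.7
tool_pos: [594.2, 157.7, 351.7]
tcp_rot: [-179.8, 0.0, 95.1]
ft_force: [0.6, -0.3, 0.5]
finger_gap: 50.9
grip_force: 0.0
time: 11.08
tool_pos: [609.3, 205.5, 351.8]
tcp_rot: [-179.8, 0.1, 95.1]
ft_force: [0.6, 0.0, -0.0]
finger_gap: 51.3
grip_force: 0.0
t 11.07 pose [609.3 205.5 351.8] [-1.7982e+02  6.0000e-02  9.5100e+01] gap 51.3 F [ 0.6  0.  -0. ]
turn wz deg 0.1 tool mm [np.float64(-1.2), np.float64(2.6), np.float64(21.8)]
[[605.8, 228.4], [620.8, 180.1], [614.0, 230.9], [625.8, 185.1]]
```

View pics/s5.png

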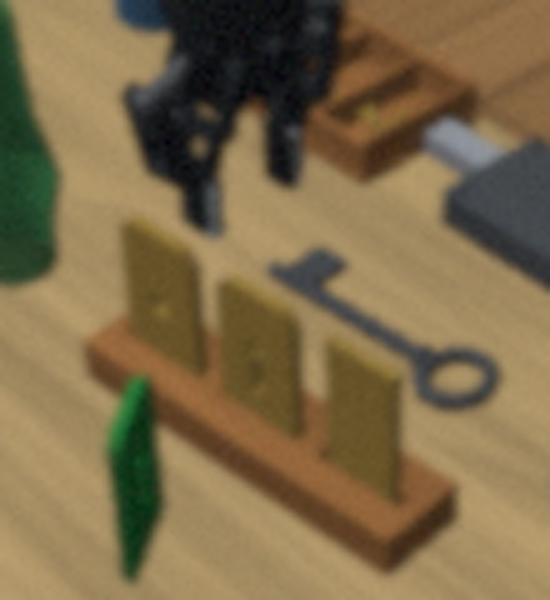

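```bash

python3 -m jog '0 0.037 0.2 0 0 0 -0.2; 0 0 0.35 0 0 0 -0.2; 0 0 0.24 0 0 0 -0.2; 0 0 0.05 0 0 0 -0.2; 0 0 0 0 0 0 -0.2'
python3 -m jog '0 0 0 0 0 0 0.3; 0 0 0 0 0 0 0.4; 0 0 0 0 0 0 0.5; 0 0 0 0 0 0 0.6' 60
python3 -m jog '0 0 0 0 0 0 0.7; 0 0 0 0 0 0 0.8; 0 0 0 0 0 0 1; 0 0 0 0 0 0 1; 0 0 0 0 0 0 1' 70
```

```text
time: 11.75
tool_pos: [613.5, 205.4, 269.3]
tcp_rot: [-180.0, 0.0, 95.0]
ft_force: [0.6, -0.0, 0.8]
finger_gap: 51.8
grip_force: 0.0
time: 12.25
tool_pos: [613.5, 206.1, 270.0]
tcp_rot: [180.0, -0.0, 95.1]
ft_force: [-0.6, 0.0, -0.3]
finger_gap: 17.2
grip_force: 0.0
time: 12.88
tool_pos: [613.6, 206.0, 269.9]
tcp_rot: [180.0, -0.0, 95.1]
ft_force: [0.9, 0.0, 1.4]
finger_gap: 6.2
grip_force: 70.5
```

```bash

python3 -m jog '0 0 -0.1 0 0 0 1; 0 0 -0.2 0 0 0 1; 0 0 -0.3 0 0 0 1; 0 0 -0.3 0 0 0 1; 0 0 -0.3 0 0 0 1'
python3 -m jog '0 0 -0.25 0 0 0 1; 0 0 0 0 0 0 1; 0 0 0 0 0 0 1'
python3 - <<'E'
from h import *
go(518.5,-90.5,415,16.4)
E
```

```text
time: 13.5
tool_pos: [613.1, 206.0, 392.0]
tcp_rot: [-180.0, -0.0, 95.1]
ft_force: [0.9, 0.3, -4.7]
finger_gap: 6.6
grip_force: 69.8
time: 13.88
tool_pos: [613.1, 206.0, 413.9]
tcp_rot: [-179.9, 0.0, 95.1]
ft_force: [-0.9, 0.3, -4.8]
finger_gap: 6.5
grip_force: 69.9
t 13.88 pose [613.1 206.  413.9] [-1.7992e+02  1.0000e-02  9.5070e+01] gap 6.5 F [-0.9  0.3 -4.8]
turn wz deg 78.67 tool mm [np.float64(-174.5), np.float64(257.7), np.float64(-1.1)]
```

```bash

python3 -m jog '-0.3 -0.125 0 0 0 0 1; -0.36 -0.15 0 0 0 0 1; -0.36 -0.15 0 0 0 0 1; -0.36 -0.15 0 0 0 0 1; -0.36 -0.15 0 0 0 0 1'
python3 -m jog '-0.36 -0.15 0 0 0 0 1; -0.36 -0.15 0 0 0 0 1; -0.36 -0.15 0 0 0 0 1; -0.05 -0.025 0 0 0 0 1; 0 0 0 0 0 0 1'
python3 -m jog '0 0 0 0 0 0.164 1; 0 0 0 0 0 0.164 1; 0 0 0 0 0 0.164 1; 0 0 0 0 0 0.164 1; 0 0 0 0 0 0.164 1'
python3 -m jog '0 0 0 0 0 0.164 1; 0 0 0 0 0 0.164 1; 0 0 0 0 0 0.163 1; 0 0 0 0 0 0 1; 0 0 0 0 0 0 1'
python3 - <<'E'
from h import *
go(518.5,-90.5,356,16.4)
s=snapshot("side");t=snapshot("top")
b=cv2.resize(s["img"][130:285,235:390,::-1],None,fx=3.8,fy=3.8,interpolation=cv2.INTER_CUBIC)
cv2.imwrite("pics/s6.png",b);cv2.imwrite("pics/raw6.png",s["img"][:,:,::-1])
E
```

```text
time: 14.5
tool_pos: [555.6, 25.2, 412.6]
tcp_rot: [-179.8, -0.0, 95.1]
ft_force: [1.1, 0.2, -4.8]
finger_gap: 6.3
grip_force: 69.8
time: 15.12
tool_pos: [519.0, -90.5, 413.5]
tcp_rot: [-179.9, -0.1, 95.0]
ft_force: [-0.8, -0.1, -4.2]
finger_gap: 6.5
grip_force: 69.8
time: 15.75
tool_pos: [519.6, -89.0, 414.0]
tcp_rot: [-179.9, 0.0, 45.6]
ft_force: [-0.0, 0.2, -5.1]
finger_gap: 6.8
grip_force: 69.8
time: 16.38
tool_pos: [519.4, -89.8, 414.4]
tcp_rot: [-180.0, 0.0, 16.7]
ft_force: [1.2, -0.6, -5.1]
finger_gap: 6.5
grip_force: 69.8
t 16.38 pose [519.4 -89.8 414.4] [-1.7998e+02  2.0000e-02  1.6680e+01] gap 6.5 F [ 1.2 -0.6 -5.1]
turn wz deg 0.28 tool mm [np.float64(-1.1), np.float64(0.4), np.float64(58.4)]
```

```bash

python3 -m jog '-0.01 0.005 0.2 0 0 0 1; 0 0 0.25 0 0 0 1; 0 0 0.14 0 0 0 1; 0 0 0 0 0 0 1; 0 0 0 0 0 0 1'
python3 - <<'E'
from h import *
go(518.5,-90.5,355,16.4)
s=snapshot("side")
b=cv2.resize(s["img"][130:285,235:390,::-1],None,fx=3.8,fy=3.8,interpolation=cv2.INTER_CUBIC)
cv2.imwrite("pics/s7.png",b)
E
```

```text
time: 17.1
tool_pos: [518.7, -91.3, 356.4]
tcp_rot: [180.0, -0.0, 16.4]
ft_force: [-0.0, 1.2, -4.2]
finger_gap: 6.8
grip_force: 69.7
t 17.1 pose [518.7 -91.3 356.4] [ 1.7997e+02 -5.0000e-02  1.6420e+01] gap 6.8 F [-0.   1.2 -4.2]
turn wz deg 0.02 tool mm [np.float64(0.0), np.float64(-0.9), np.float64(1.4)]
```

View pics/s7.png

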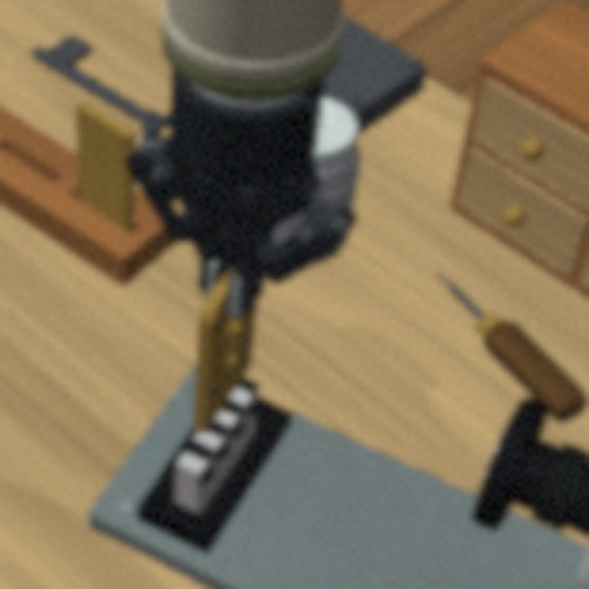

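The view shows the brass plate hanging upright between the fingers above the scale, its bead side turned to the lens at right. The plate's near lower corner is at about (204,430) and the near upper edge at about (210,290).

```bash
python3 - <<'E'
from h import *
s=snapshot("side");hsv=cv2.cvtColor(s["img"],cv2.COLOR_RGB2HSV).astype(int)
a=np.radians(16.5);M=np.array([[np.sin(a),-np.cos(a)],[np.cos(a),np.sin(a)]]);c=np.array([518.5,-90.5])
E=np.linalg.inv(s["extrinsics"])
def proj(x,y,z):
    w=c+np.array([x,y])@M; p=E@np.array([*w,z,1]);q=np.array([s["fx"]*p[0]/p[2]+s["cx"],s["fy"]*p[1]/p[2]+s["cy"]]);return ((q-[235,130]+.4)*3.8).round().tolist()
for n,p in dict(nearbotFront=(4,-30,96.5),nearbotBack=(-4,-30,96.5),nearTopBack=(-4,-30,195),keyhole=(4,0,151),farbotFront=(4,30,96.5)).items(): print(n,proj(*p))
f=np.array([(197,428),(211,432)])/3.8+[235,130]-.4
print(((cast(s,f,96.5)-c)@M.T).round(1).tolist())
E
```

```text
nearbotFront [204.0, 437.0]
nearbotBack [192.0, 431.0]
nearTopBack [198.0, 323.0]
keyhole [232.0, 345.0]
farbotFront [250.0, 369.0]
[[-2.6, -26.5], [6.0, -24.8]]
```

```bash

python3 -m jog '-0.02 -0.005 0.014 0 0 0 1; 0 0 0 0 0 0 1; 0 0 0 0 0 0 1; 0 0 0 0 0 0 1; 0 0 0 0 0 0 1'
python3 - <<'E'
from h import *
go(517,-91.2,355,16.4)
print(hand_in())
E
```

```text
time: 17.82
tool_pos: [516.4, -91.3, 354.3]
tcp_rot: [-180.0, -0.0, 16.4]
ft_force: [-0.1, -0.4, -3.6]
finger_gap: 6.5
grip_force: 69.8
t 17.82 pose [516.4 -91.3 354.3] [-180.     -0.     16.41] gap 6.5 F [-0.1 -0.4 -3.6]
turn wz deg 0.01 tool mm [np.float64(0.6), np.float64(0.1), np.float64(-0.7)]
the job is handed in; nothing more can be done
None
```

I handed the job in at 17.8 s: the scale is seated upright in the cradle and released, and the escutcheon is held still above it with its front facing the lens, an estimated 2–4 mm from the view point; the hand-in returned no verdict.

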